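# Nest the matching cups in the cradle

### The arm

A 7-joint arm with a two-finger parallel gripper is mounted at the origin on a cart in front of the work surface, level with it; the furniture and walls round the work are solid. World frame = base frame: x ahead of the robot, y to its left, z up, the work surface at z = 0. Lengths are in m, angles in rad, forces in N, time in s.
With the tool pointing down it reaches from about 0.4 to 0.85 m from the base axis. Payload 6.9 kg.
Tool frame: the origin (TCP) lies between the finger pads; the fingertips stand bot.finger_overhang ahead of it and the grasp point (between the pads) lies 11 mm behind it (bot.finger_overhang is the distance from the TCP to the fingertips, in m); z points along the fingers, y is the line along which they close (so a half turn about z gives the same grasp; the last joint's range is limited). The gripper opens to 85 mm and grips with 20 to 120 N. Pads are 22 mm wide; open, the fingers measure 114 mm over their backs; the gripper's body (76 mm by 85 mm) begins 54 mm behind the grasp point. The pads swing forward as they close: fully open they stand 13 mm farther back than shut.
Start: joints at [-1.028, 0.507, -0.238, 1.5, 0.126, 1.149, -0.155], TCP at [0.265, 0.566, 0.239] pointing down, gripper open.
Joint ranges: [-3.08, 3.08], [-0.24, 2.05], [-1.43, 1.35], [0, 2.5], [-1.52, 4.66], [0.17, 1.96], [-2.89, 2.89]. Speed limits (rad/s): [2.39, 2.39, 3.14, 3.14, 3.14, 3.14, 3.14].

### API

Orientations are given as [roll, pitch, yaw] about the fixed x, y, z axes, in that order (R = Rz(yaw) Ry(pitch) Rx(roll)).
In Python, from station import get_state, optics, bot gives the robot as it stands. The module is installed in compiled form; this text tells all that it offers.
- The arm moves only by the tool apply_moves, never from a script. Its argument "moves" is a list of rows, each a list of 3 entries, a list of its own where there are three numbers: the opening, from -1 (shut) to 1 (fully open), then the shift along the tool's x, y, z in m, then the turn, a rotation vector about the tool's x, y, z in rad. In form: [[gripper, [tx, ty, tz], [wx, wy, wz]], ...]. A call has 1 to 10 rows; each row is the pose to reach, as a shift and turn from the pose commanded when the call began, along the tool's axes at that moment; what a row does not reach only later rows make up. A row lasts 1/8 s, in which the tool goes at most 62.5 mm and 10.7 degrees, less where a joint would pass 70% of its speed; a pose out of reach is approached as far as the arm can. A call with a gripper value outside its range is refused whole. The fingers move at their own pace and stop on an object; the grip force is fixed at half the most. Time passes only in rows, so rows that repeat a pose let the fingers close. It gives the time, the measured TCP pose, the force, the opening and the grip force at its end, in the units of the state.
- get_state(): the state, without advancing time (a new reading comes with each control period).
- optics.capture(name): name is "side" or "top"; returns (picture, depth): 480x640x3 uint8, blue, green, red; 480x640 float32, m along the optical axis (not along the pixel's ray), 0 where there is no reading.
- optics.camera_info(name): a dict with "fov_y" (degrees; the focal length in pixels is half the picture's height over the tangent of half this angle, whatever the lens; pixels are square), "cx", "cy" (the principal point, pixels), "T" (4x4, takes a point from camera to world coordinates). Camera axes: x right, y down, z forward; pixel columns grow to the right and rows downward; lengths in m; the calibration is good to about 2 mm. A picture is of the moment at which its call begins. camera_info takes no time and is no camera call.
- bot.job_done(): hands the job in; it is judged then, once.
The state is a dict: "clock": time; "q": joint angles; "joint_velocities": joint speeds; "effort": joint torques, N m; "eef_pos": TCP position; "ee_rot": TCP orientation; "force": force on the tool from outside, world axes, zero at the start; "wrist_torque": the same for the moment, N m; "width": opening from 0.0 (shut) to 1.0 (fully open); "grip_force": force on a finger pad.
Only numpy, scipy, OpenCV 4.12 (cv2) and the standard library are available. Lean on these libraries where they do the work, as an engineer would, in place of code of your own. Each camera call takes 0.05 s, during which the arm holds its last target. There are 200 camera calls.

### The job

Take the straight-sided tub, which does not nest with the tapered cups, off the cup cradle and set it down in the shallow tray without dropping it. Close up the tapered cups: slide them along the rails toward the stop plate, without lifting them off the rails, until all three are nested snugly in one another at the plate. Leave the other things on the table undisturbed.

Things in the scene. Friction and masses are not known exactly. Their poses are not given: they have to be found in the camera images.
- cradle: fixed steel cup cradle, 86 x 400 mm: two 10 mm rails along its y, centres 20 mm apart and 37 mm above the table. Origin: on the table under its middle. Stop plate (upright, 105 mm high) at y = -188 mm; +y end open. On the rails from the stop: home cup, then two cups and the straight tub in any order, about 95 mm apart.
- home_cup: tapered white paper cup, 80 mm long, outside dia. 66 at the open mouth, 50 at 22 mm from the closed bottom, 30 at the bottom, wall 2, 50 g, stiff; on its side on the rails, mouth toward the stop. Origin: centre of the closed bottom, ~62 mm above the table; +z along its axis to the mouth. The first in the row, mouth at the stop plate.
- cup_1: tapered white paper cup, 80 mm long, outside dia. 66 at the open mouth, 50 at 22 mm from the closed bottom, 30 at the bottom, wall 2, 50 g, stiff; on its side on the rails, mouth toward the stop. Origin: centre of the closed bottom, ~62 mm above the table; +z along its axis to the mouth. Pushed on the bottom (to 10 N) it nests over the next cup, origins ~22 mm apart, and drives it on.
- cup_2: tapered white paper cup, 80 mm long, outside dia. 66 at the open mouth, 50 at 22 mm from the closed bottom, 30 at the bottom, wall 2, 50 g, stiff; on its side on the rails, mouth toward the stop. Origin: centre of the closed bottom, ~62 mm above the table; +z along its axis to the mouth. Behaves as cup_1.
- odd_tub: straight-sided round tub of the same white paper: 62 mm outside diameter over its whole length of 75 mm, wall 2.5 mm, 60 g, stiff (a 20 to 30 N grip is fine). It lies on the rails like the cups, mouth toward the stop plate. Origin: centre of the closed bottom; +z along its axis to the mouth.
- odd_tub_mid (a point): middle of the straight tub, on its axis at half its length; about 71 mm above the table while the tub lies on the rails, 35 mm when it lies in the tray.
- tray: shallow square aluminium tray, fixed to the table, 160 x 160 mm, 20 mm high, walls and floor about 4 mm. Origin: centre of its underside, on the table.
- mill: bystander: small spice mill, 44 mm diameter, 90 mm high, upright; origin at the centre of its underside.
- soup_tin: bystander: closed food tin, 58 mm diameter, 72 mm high; origin at the centre of its underside.
- kitchen_timer: bystander: round red-topped kitchen timer, 64 mm diameter, 42 mm high; origin at the centre of its underside.
- jar: bystander: spice jar with a black cap, 52 x 52 mm, 105 mm high; origin at the centre of its underside.
There are look-alikes about, which are no part of the job. What is shaped like the cup_1 but green or purple is not meant.

How it is judged:
By the outcome, as a careful person would: the job done as asked, in the order asked, and still so for the second after the job is handed in, with the robot touching nothing.
It also fails if it takes over 58 s, if anything falls off the work surface, if the arm or the gripper's body presses on something with over 40 N, if the wrist force passes 120 N, or if a joint passes its speed limit or range.

## Working session

There is one attempt and no reset: what is moved stays moved. The work goes in short steps, Python scripts to look and compute and a tool call to move; the robot and the scene stay as the last step left them, time stands still between calls to the robot, and variables do not carry over. Pictures are saved under pics/ and viewed, at most 10 in all, crops included, and the job is handed in when it is done.

Besides the shell and the picture viewer there is one more tool, called after "Emit:" as a command line: name --argument value ..., lists and objects as JSON in quotes. apply_moves: Moves the arm, as the interface text tells. Its arguments: {"type":"object","properties":{"moves":{"type":"array","items":{"type":"array"}}},"required":["moves"]}

```bash
mkdir -p pics; cat > h.py <<'E'
import numpy as np,cv2
from station import get_state,optics,bot
def info(n):
    i=optics.camera_info(n);f=240/np.tan(np.radians(i["fov_y"])/2);return f,i["cx"],i["cy"],np.array(i["T"])
def pts(n,d):
    f,cx,cy,T=info(n);v,u=np.mgrid[:480,:640]
    P=np.stack([(u-cx)/f*d,(v-cy)/f*d,d],-1);return P@T[:3,:3].T+T[:3,3]
def ray(n,u,v,z):
    f,cx,cy,T=info(n);r=T[:3,:3]@np.array([(u-cx)/f,(v-cy)/f,1]);o=T[:3,3];return o+r*(z-o[2])/r[2]
E
python3 - <<'E'
from h import *
for n in("side","top"):
    p,d=optics.capture(n);cv2.imwrite(f"pics/{n}0.png",p);np.save(n+"0.npy",d);print(n,info(n)[0],info(n)[3].round(3).tolist(),(d>0).mean())
s=get_state();print({k:np.round(v,3).tolist() for k,v in s.items()},bot.finger_overhang)
E
```

```text
side 507.9674701645749 [[0.998, -0.033, 0.051, 0.503], [-0.061, -0.445, 0.893, -1.056], [-0.006, -0.895, -0.446, 0.593], [0.0, 0.0, 0.0, 1.0]] 0.9397265625
top 609.6428109501189 [[0.015, -0.996, 0.086, 0.39], [-1.0, -0.014, 0.011, -0.044], [-0.01, -0.086, -0.996, 1.821], [0.0, 0.0, 0.0, 1.0]] 0.9960026041666666
{'clock': 0.1, 'q': [-1.028, 0.508, -0.238, 1.501, 0.126, 1.149, -0.155], 'joint_velocities': [-0.001, -0.002, 0.0, -0.003, -0.001, 0.001, -0.002], 'effort': [-0.004, -62.183, -2.194, -25.02, 0.013, 0.008, 0.0], 'eef_pos': [0.265, 0.566, 0.238], 'ee_rot': [-3.14, -0.0, 2.704], 'force': [-0.415, -0.577, -0.442], 'wrist_torque': [-0.009, -0.05, 0.014], 'grip_force': 0.0, 'width': 1.0} 0.008
```

View pics/top0.png

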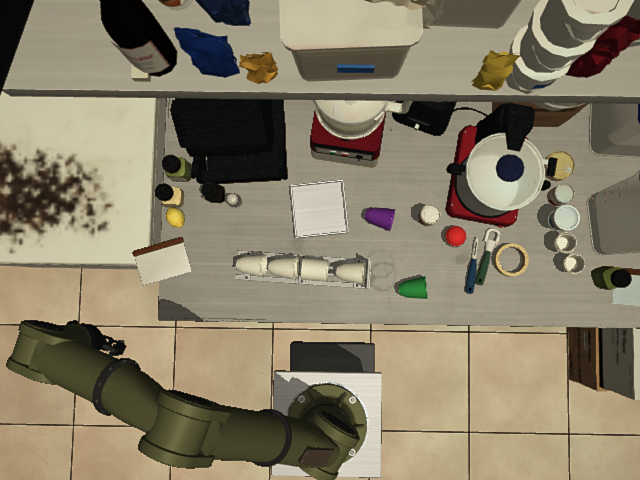

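View pics/side0.png

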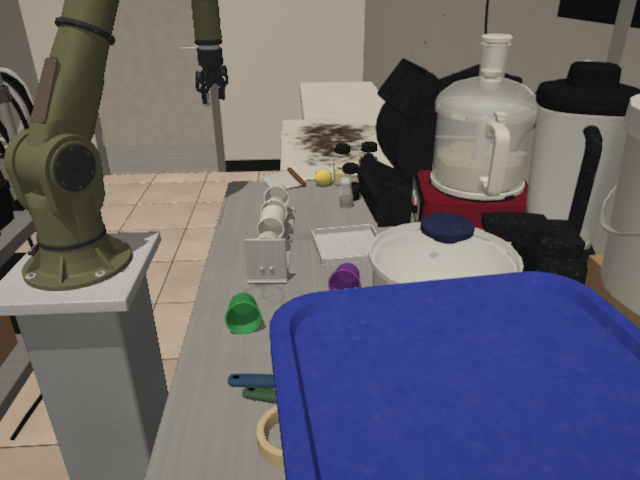

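The top view shows the row at v≈267, u 235–370, with the stop plate at the right end (u≈368, -y). The tray is at (319,208). Four white candidates lie along the row: (250,265), (282,266), (315,268) and (350,271). The one at (315,268) looks straight-sided. The green (412,288) and purple (380,217) cups are look-alikes. I'll confirm with an enlarged crop.

```bash
python3 - <<'E'
from h import *
p=cv2.imread("pics/top0.png");d=np.load("top0.npy");P=pts("top",d)
c=cv2.resize(p[170:300,225:385],None,fx=4.9,fy=4.5,interpolation=cv2.INTER_CUBIC)
cv2.imwrite("pics/crop.png",c)
# heights near row
m=(P[...,2]>.06)&(P[...,2]<.13);m[:245]=0;m[295:]=0;m[:,:225]=0;m[:,385:]=0
Q=P[m]
print(len(Q),Q.min(0),Q.max(0))
top=Q[Q[:,2]>.085];a=np.polyfit(top[:,1],top[:,0],1);print("axis x=",a)
for y in np.arange(Q[:,1].min(),Q[:,1].max(),.01):
    s=Q[abs(Q[:,1]-y)<.005]
    if len(s):print(round(y,3),"x",s[:,0].min().round(3),s[:,0].max().round(3),"w",np.ptp(s[:,0]).round(3),"ztop",s[:,2].max().round(3))
# tray rim
for uv in[(290,184),(342,180),(349,232),(296,238)]: print(ray("top",*uv,.02).round(3))
E
```

```text
2092 [ 0.39657941 -0.11559059  0.06060521] [0.48935497 0.26581441 0.11921911]
axis x= [0.05431893 0.44573576]
-0.116 x 0.399 0.481 w 0.081 ztop 0.114
-0.106 x 0.397 0.471 w 0.074 ztop 0.119
-0.096 x 0.408 0.47 w 0.063 ztop 0.113
-0.086 x 0.41 0.471 w 0.061 ztop 0.11
-0.076 x 0.413 0.47 w 0.057 ztop 0.106
-0.066 x 0.416 0.468 w 0.052 ztop 0.105
-0.056 x 0.416 0.467 w 0.052 ztop 0.098
-0.046 x 0.419 0.467 w 0.049 ztop 0.093
-0.036 x 0.421 0.461 w 0.04 ztop 0.094
-0.026 x 0.427 0.459 w 0.032 ztop 0.084
0.004 x 0.415 0.475 w 0.06 ztop 0.109
0.014 x 0.417 0.478 w 0.06 ztop 0.109
0.024 x 0.417 0.478 w 0.06 ztop 0.109
0.034 x 0.417 0.477 w 0.06 ztop 0.114
0.044 x 0.417 0.477 w 0.06 ztop 0.109
0.054 x 0.42 0.48 w 0.061 ztop 0.108
0.064 x 0.42 0.48 w 0.06 ztop 0.106
0.074 x 0.419 0.479 w 0.06 ztop 0.107
0.084 x 0.474 0.474 w 0.0 ztop 0.063
0.094 x 0.419 0.482 w 0.063 ztop 0.115
0.104 x 0.422 0.482 w 0.06 ztop 0.108
0.114 x 0.422 0.482 w 0.061 ztop 0.106
0.124 x 0.424 0.479 w 0.055 ztop 0.105
0.134 x 0.427 0.479 w 0.052 ztop 0.102
0.144 x 0.43 0.479 w 0.049 ztop 0.097
0.154 x 0.43 0.476 w 0.046 ztop 0.098
0.164 x 0.436 0.473 w 0.037 ztop 0.086
0.174 x 0.441 0.467 w 0.025 ztop 0.079
0.184 x 0.423 0.489 w 0.066 ztop 0.111
0.194 x 0.426 0.487 w 0.06 ztop 0.107
0.204 x 0.429 0.486 w 0.058 ztop 0.11
0.214 x 0.429 0.487 w 0.058 ztop 0.107
0.224 x 0.431 0.483 w 0.052 ztop 0.1
0.234 x 0.434 0.483 w 0.049 ztop 0.096
0.244 x 0.437 0.48 w 0.043 ztop 0.095
0.254 x 0.44 0.477 w 0.038 ztop 0.089
0.264 x 0.448 0.474 w 0.026 ztop 0.081
[0.703 0.12  0.02 ]
[ 0.717 -0.036  0.02 ]
[ 0.562 -0.059  0.02 ]
[0.542 0.098 0.02 ]
```

View pics/crop.png

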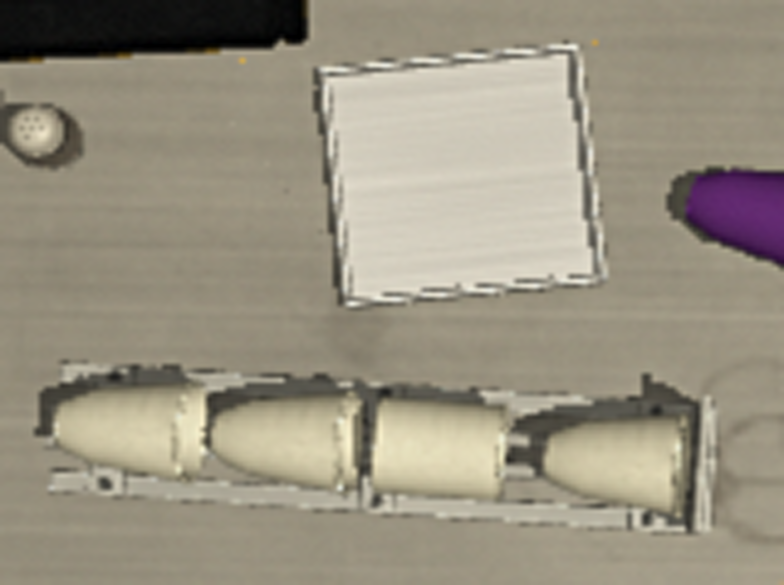

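The crop confirms it: the object at crop (440,435), pixel (315,267), has straight sides (60–61 mm wide over its whole length). The other three whites taper, so it is the tub, with its mid at about (0.4475, 0.039). The tray centre is at about (0.631, 0.031).

```bash
cat >> h.py <<'E'
from scipy.spatial.transform import Rotation as Ro
def go(x,y,z,yaw):
    s=get_state();R=Ro.from_euler('xyz',s["ee_rot"]);G=Ro.from_euler('xyz',[np.pi,0,yaw])
    print("shift",R.inv().apply(np.array([x,y,z])-s["eef_pos"]).round(4),"turn",(R.inv()*G).as_rotvec().round(4),"t",s["clock"],"F",np.round(s["force"],1))
E
python3 -c "
from h import *
go(.4475,.039,.2,1.516)"
```

```text
shift [-0.3887 -0.3995  0.0391] turn [-1.4000e-03  1.0000e-03  1.1878e+00] t 0.1 F [-0.4 -0.6 -0.4]
```

Emit:
apply_moves --moves '[[1,[-0.389,-0.4,0.039],[0,0,1.188]],[1,[-0.389,-0.4,0.039],[0,0,1.188]],[1,[-0.389,-0.4,0.039],[0,0,1.188]],[1,[-0.389,-0.4,0.039],[0,0,1.188]],[1,[-0.389,-0.4,0.039],[0,0,1.188]],[1,[-0.389,-0.4,0.039],[0,0,1.188]],[1,[-0.389,-0.4,0.039],[0,0,1.188]],[1,[-0.389,-0.4,0.039],[0,0,1.188]],[1,[-0.389,-0.4,0.039],[0,0,1.188]],[1,[-0.389,-0.4,0.039],[0,0,1.188]]]'

```text
clock: 1.35
eef_pos: [0.4484, 0.0338, 0.2]
ee_rot: [3.142, 0.002, 1.507]
force: [-0.1, 0.6, -0.1]
width: 0.999
grip_force: 0.0
```

Emit:
apply_moves --moves '[[1,[0,0,0],[0,0,0]],[1,[0,0,0],[0,0,0]]]'

```text
clock: 1.6
eef_pos: [0.4473, 0.0404, 0.2002]
ee_rot: [-3.141, -0.0, 1.518]
force: [0.1, -0.4, -0.4]
width: 1.003
grip_force: 0.0
```

```bash
python3 -c "
from h import *
go(.4475,.039,.056,1.516)
print(get_state()['q'])
p,d=optics.capture('side');c=cv2.resize(p[120:320,180:400],None,fx=3,fy=3);cv2.imwrite('pics/s1.png',c)"
```

```text
shift [-0.0014  0.0003  0.1442] turn [-0.0004 -0.0005  0.0024] t 1.6 F [ 0.1 -0.4 -0.4]
[-0.29802136  0.28293911  0.19992853  2.00273389 -0.07375907  0.86297477
 -0.11025872]
```

View pics/s1.png

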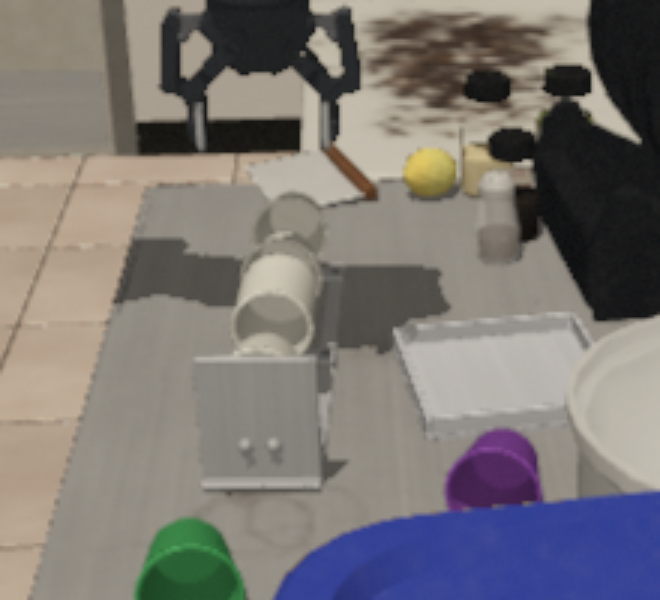

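The side crop shows the open fingers (198,120)/(330,120) straddling the tub (mouth at 275,320), with nothing in the way. I'll descend and grip.

Emit:
apply_moves --moves '[[1,[-0.001,0,0.04],[0,0,0]],[1,[-0.001,0,0.08],[0,0,0]],[1,[-0.001,0,0.11],[0,0,0]],[1,[-0.001,0,0.13],[0,0,0]],[1,[-0.001,0,0.144],[0,0,0]],[1,[-0.001,0,0.144],[0,0,0]]]'

```text
clock: 2.4
eef_pos: [0.447, 0.0389, 0.0556]
ee_rot: [-3.14, 0.0, 1.518]
force: [-0.3, -1.1, 0.1]
width: 1.0
grip_force: 0.0
```

Emit:
apply_moves --moves '[[-1,[0,0,0],[0,0,0]],[-1,[0,0,0],[0,0,0]],[-1,[0,0,0],[0,0,0]],[-1,[0,0,0],[0,0,0]],[-1,[0,0,0],[0,0,0]],[-1,[0,0,0],[0,0,0]],[-1,[0,0,0],[0,0,0]],[-1,[0,0,0],[0,0,0]]]'

```text
clock: 3.4
eef_pos: [0.4485, 0.0382, 0.0571]
ee_rot: [3.139, -0.001, 1.516]
force: [0.7, 1.3, 6.7]
width: 0.695
grip_force: 64.9
```

Emit:
apply_moves --moves '[[-1,[0,0,-0.01],[0,0,0]],[-1,[0,0,-0.03],[0,0,0]],[-1,[0,0,-0.06],[0,0,0]],[-1,[0,0,-0.09],[0,0,0]],[-1,[0,0,-0.1],[0,0,0]],[-1,[0,0,-0.1],[0,0,0]]]'

```text
clock: 4.15
eef_pos: [0.4477, 0.0379, 0.1566]
ee_rot: [3.141, -0.0, 1.516]
force: [-0.1, 0.2, -1.3]
width: 0.695
grip_force: 64.7
```

```bash
python3 -c "
from h import *
go(.631,.031,.155,1.56)
p,d=optics.capture('side');c=cv2.resize(p[120:320,180:400],None,fx=3,fy=3);cv2.imwrite('pics/s2.png',c)"
```

```text
shift [0.0032 0.1834 0.0018] turn [ 0.001  -0.0003 -0.0442] t 4.15 F [-0.1  0.2 -1.3]
```

View pics/s2.png

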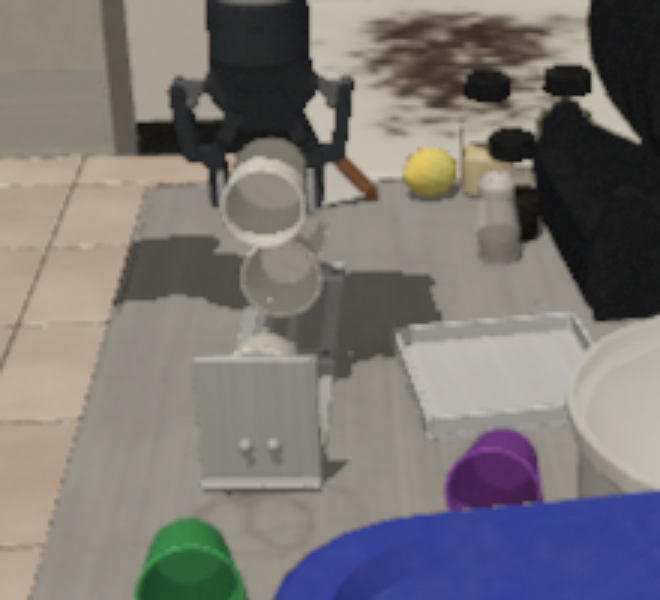

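The tub is held level in the gripper (crop 265,205), and the cups are still on the rails. Next I carry it over the tray.

Emit:
apply_moves --moves '[[-1,[0.001,0.04,0],[0,0,-0.044]],[-1,[0.002,0.09,0],[0,0,-0.044]],[-1,[0.003,0.14,0],[0,0,-0.044]],[-1,[0.003,0.17,0],[0,0,-0.044]],[-1,[0.003,0.183,0],[0,0,-0.044]],[-1,[0.003,0.183,0.04],[0,0,-0.044]],[-1,[0.003,0.183,0.08],[0,0,-0.044]],[-1,[0.003,0.183,0.1],[0,0,-0.044]],[-1,[0.003,0.183,0.115],[0,0,-0.044]],[-1,[0.003,0.183,0.12],[0,0,-0.044]]]'

```text
clock: 5.45
eef_pos: [0.6297, 0.0308, 0.0353]
ee_rot: [-3.14, 0.0, 1.56]
force: [0.6, -0.1, -1.4]
width: 0.697
grip_force: 64.8
```

Emit:
apply_moves --moves '[[-1,[0,0,0],[0,0,0]],[-1,[0,0,0.005],[0,0,0]],[-1,[0,0,0.008],[0,0,0]],[-1,[0,0,0.01],[0,0,0]],[-1,[0,0,0.01],[0,0,0]]]'

```text
clock: 6.08
eef_pos: [0.6305, 0.0308, 0.0262]
ee_rot: [-3.141, 0.0, 1.56]
force: [-0.1, -0.4, -0.7]
width: 0.697
grip_force: 64.8
```

Emit:
apply_moves --moves '[[-1,[0,0,0.002],[0,0,0]],[-1,[0,0,0.003],[0,0,0]],[-1,[0,0,0.003],[0,0,0]]]'

```text
clock: 6.45
eef_pos: [0.6305, 0.0308, 0.0232]
ee_rot: [-3.141, 0.0, 1.56]
force: [-0.2, -0.4, -1.3]
width: 0.696
grip_force: 64.8
```

```bash
python3 -c "
from h import *
p,d=optics.capture('side');c=cv2.resize(p[120:320,230:430],None,fx=3,fy=3);cv2.imwrite('pics/s3.png',c)
P=pts('side',d)
m=(abs(P[...,0]-.631)<.04)&(P[...,1]>-.035)&(P[...,1]<.02)&(P[...,2]>-.02)
Q=P[m]
for x in np.arange(.595,.67,.006):
  s=Q[abs(Q[:,0]-x)<.003]; s=s[(s[:,1]>-.02)]
  if len(s): print(x.round(3),s[s[:,1]<.005][:,2].min().round(4) if (s[:,1]<.005).any() else '',s[:,2].min().round(4),s[s[:,2].argmin()][1].round(3))
"
```

```text
0.595 0.0022 0.0022 -0.009
0.601 0.0044 0.0034 0.008
0.607 0.0047 0.0043 0.006
0.613 0.0033 0.0033 -0.007
0.619 0.0049 0.0049 0.005
0.625 0.0037 0.0037 0.001
0.631 0.0039 0.0039 -0.004
0.637 0.0039 0.0039 0.0
0.643 0.005 0.005 -0.003
0.649 0.0043 0.0042 0.014
0.655 0.0052 0.0046 0.007
0.661 0.0045 0.0033 0.014
0.667 0.0037 0.0037 -0.002
```

View pics/s3.png

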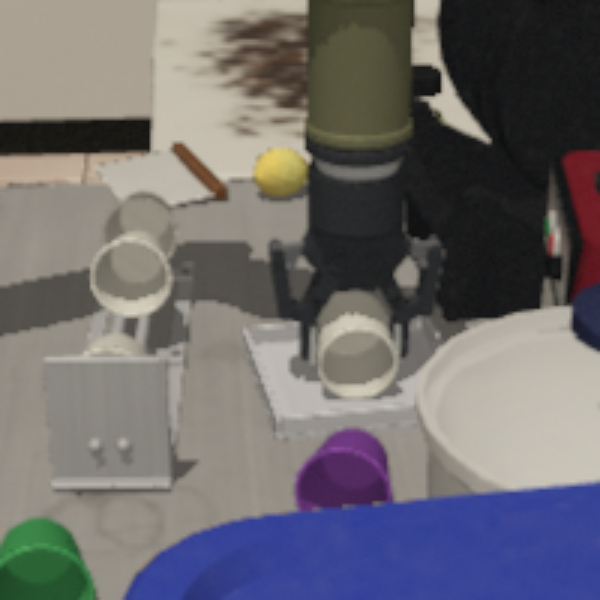

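The tub (360,350 in the crop) is inside the tray, just above the floor. I'll lower it 1 mm at a time until the force shows contact.

Emit:
apply_moves --moves '[[-1,[0,0,0.001],[0,0,0]],[-1,[0,0,0.002],[0,0,0]],[-1,[0,0,0.002],[0,0,0]]]'

```text
clock: 6.88
eef_pos: [0.6307, 0.0307, 0.0221]
ee_rot: [3.141, -0.0, 1.56]
force: [-2.3, -0.9, 6.2]
width: 0.697
grip_force: 65.8
```

Emit:
apply_moves --moves '[[-1,[0,0,0.001],[0,0,0]],[-1,[0,0,0.001],[0,0,0]]]'

```text
clock: 7.12
eef_pos: [0.6307, 0.0308, 0.022]
ee_rot: [3.141, -0.0, 1.56]
force: [-4.6, -0.8, 14.6]
width: 0.697
grip_force: 66.7
```

Contact. I'll back off the press by 2 mm, then open gradually and lift.

Emit:
apply_moves --moves '[[-1,[0,0,-0.002],[0,0,0]],[0.45,[0,0,-0.002],[0,0,0]],[0.5,[0,0,-0.002],[0,0,0]],[0.6,[0,0,-0.002],[0,0,0]],[0.8,[0,0,-0.002],[0,0,0]],[1,[0,0,-0.002],[0,0,0]],[1,[0,0,-0.002],[0,0,0]],[1,[0,0,-0.002],[0,0,0]]]'

```text
clock: 8.12
eef_pos: [0.6305, 0.0308, 0.0223]
ee_rot: [-3.142, 0.0, 1.56]
force: [0.3, 0.4, 0.1]
width: 1.0
grip_force: 0.0
```

Emit:
apply_moves --moves '[[1,[0,0,-0.02],[0,0,0]],[1,[0,0,-0.05],[0,0,0]],[1,[0,0,-0.1],[0,0,0]],[1,[0,0,-0.16],[0,0,0]],[1,[0,0,-0.16],[0,0,0]]]'

```text
clock: 8.75
eef_pos: [0.6334, 0.0305, 0.1877]
ee_rot: [3.132, -0.001, 1.559]
force: [-0.1, 0.3, -0.6]
width: 1.004
grip_force: 0.0
```

```bash
python3 -c "
from h import *
go(.4625,.33,.18,1.516)
p,d=optics.capture('side');P=pts('side',d)
m=(P[...,0]>.55)&(P[...,0]<.7)&(P[...,1]>-.06)&(P[...,1]<.12)&(P[...,2]>.025)&(P[...,2]<.09);Q=P[m];print(Q.min(0),Q.max(0),len(Q))
p,d=optics.capture('top');P=pts('top',d)
m=(P[...,2]>.065)&(P[...,2]<.12)&(P[...,0]>.4)&(P[...,0]<.5);Q=P[m]
for y in np.arange(.08,.29,.02):
  s=Q[abs(Q[:,1]-y)<.005]
  if len(s): print(y.round(3),s[:,0].min().round(3),s[:,0].max().round(3))
print(Q[(Q[:,1]<.3)][:,1].max())
"
```

```text
shift [ 0.2975 -0.1743  0.0062] turn [ 0.0097 -0.0009  0.0435] t 8.75 F [-0.1  0.3 -0.6]
[ 0.58938139 -0.00763317  0.02515538] [0.65178946 0.07284045 0.0691049 ] 419
0.14 0.438 0.438
0.16 0.435 0.473
0.18 0.487 0.489
0.2 0.426 0.486
0.22 0.431 0.483
0.24 0.434 0.483
0.26 0.445 0.477
0.2655180600421576
```

The tub rests in the tray (x 0.59–0.65, top ≈ 0.067). Next I move behind the end cup with the fingers shut.

Emit:
apply_moves --moves '[[1,[0.298,-0.174,0.0],[0,0,0.043]],[-1,[0.298,-0.174,0.0],[0,0,0.043]],[-1,[0.298,-0.174,0.0],[0,0,0.043]],[-1,[0.298,-0.174,0.0],[0,0,0.043]],[-1,[0.298,-0.174,0.0],[0,0,0.043]],[-1,[0.298,-0.174,0.0],[0,0,0.043]],[-1,[0.298,-0.174,0.0],[0,0,0.043]],[-1,[0.298,-0.174,0.0],[0,0,0.043]],[-1,[0.298,-0.174,0.0],[0,0,0.043]]]'

```text
clock: 9.98
eef_pos: [0.4606, 0.3289, 0.1817]
ee_rot: [-3.141, 0.001, 1.514]
force: [-0.7, -0.1, -0.1]
width: -0.001
grip_force: 0.0
```

```bash
python3 -c "
from h import *
go(.463,.315,.059,1.516)
P=pts('top',np.load('top0.npy'))
m=(P[...,0]>.4)&(P[...,0]<.53)&(P[...,1]>.28)&(P[...,1]<.5)
for a in np.arange(.28,.5,.02):
  s=P[m&(abs(P[...,1]-a)<.01)];print(a.round(2),s[:,2].max().round(3))
"
```

```text
shift [-0.0136  0.0032  0.1228] turn [-0.0003  0.0013 -0.0018] t 9.975 F [-0.7 -0.1 -0.1]
0.28 0.014
0.3 0.011
0.32 0.012
0.34 0.015
0.36 0.011
0.38 0.01
0.4 0.012
0.42 0.014
0.44 0.027
0.46 0.028
0.48 0.027
```

Clear behind the row. Descend to pushing height.

Emit:
apply_moves --moves '[[-1,[-0.005,0.002,0.04],[0,0,0]],[-1,[-0.01,0.002,0.08],[0,0,0]],[-1,[-0.01,0.002,0.11],[0,0,0]],[-1,[-0.01,0.002,0.122],[0,0,0]],[-1,[-0.01,0.002,0.122],[0,0,0]],[-1,[-0.01,0.002,0.122],[0,0,0]]]'

```text
clock: 10.72
eef_pos: [0.4622, 0.3208, 0.0614]
ee_rot: [3.14, -0.001, 1.516]
force: [-0.4, 0.0, 0.8]
width: -0.006
grip_force: 0.0
```

```bash
python3 -c "
from h import *
go(.456,.2,.059,1.516)
p,d=optics.capture('side');c=cv2.resize(p[150:290,220:320],None,fx=4,fy=4);cv2.imwrite('pics/s4.png',c)"
```

```text
shift [-0.121   0.0004  0.0023] turn [ 0.0015 -0.0011  0.0004] t 10.725 F [-0.4  0.   0.8]
```

View pics/s4.png

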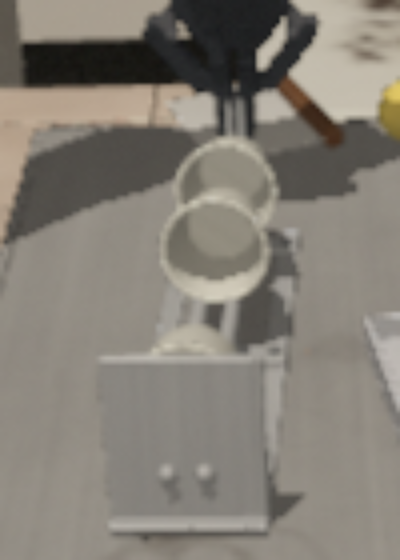

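The shut fingers (crop 235,120) stand behind the end cup, in line with it. I'll push along the axis.

Emit:
apply_moves --moves '[[-1,[-0.015,0,0.001],[0,0,0]],[-1,[-0.03,0,0.001],[0,0,0]],[-1,[-0.037,0,0.001],[0,0,0]],[-1,[-0.044,0,0.001],[0,0,0]],[-1,[-0.052,0,0.001],[0,0,0]],[-1,[-0.06,0,0.001],[0,0,0]],[-1,[-0.068,0,0.001],[0,0,0]],[-1,[-0.076,0,0.001],[0,0,0]],[-1,[-0.084,0,0.001],[0,0,0]],[-1,[-0.092,0,0.001],[0,0,0]]]'

```text
clock: 12.02
eef_pos: [0.4563, 0.2283, 0.0593]
ee_rot: [3.142, -0.0, 1.517]
force: [0.3, 2.0, 0.3]
width: -0.002
grip_force: 0.5
```

Emit:
apply_moves --moves '[[-1,[-0.008,0,0],[0,0,0]],[-1,[-0.016,0,0],[0,0,0]],[-1,[-0.024,0,0],[0,0,0]],[-1,[-0.032,0,0],[0,0,0]],[-1,[-0.04,0,0],[0,0,0]],[-1,[-0.048,0,0],[0,0,0]],[-1,[-0.056,0,0],[0,0,0]],[-1,[-0.064,0,0],[0,0,0]],[-1,[-0.072,0,0],[0,0,0]],[-1,[-0.08,0,0],[0,0,0]]]'

```text
clock: 13.28
eef_pos: [0.452, 0.1483, 0.0593]
ee_rot: [-3.142, 0.0, 1.517]
force: [-0.3, 0.7, 1.6]
width: -0.001
grip_force: 0.5
```

```bash
python3 -c "
from h import *
go(.4475,.04,.0605,1.516)
p,d=optics.capture('side');c=cv2.resize(p[150:290,220:320],None,fx=4,fy=4);cv2.imwrite('pics/s5.png',c)"
```

```text
shift [-0.1084  0.0014 -0.0012] turn [-0.      0.      0.0008] t 13.275 F [-0.3  0.7  1.6]
```

View pics/s5.png

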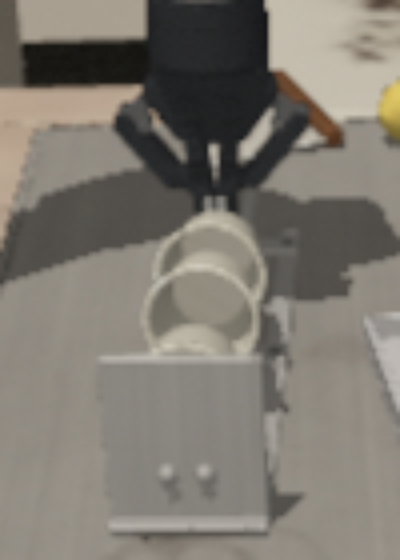

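Both cups (crop 210,260 and 200,310) slide in line on the rails and are starting to cover the home cup. I'll continue.

Emit:
apply_moves --moves '[[-1,[-0.008,0.0003,0],[0,0,0]],[-1,[-0.016,0.0003,0],[0,0,0]],[-1,[-0.024,0.0005,0],[0,0,0]],[-1,[-0.032,0.0005,0],[0,0,0]],[-1,[-0.04,0.001,0],[0,0,0]],[-1,[-0.048,0.001,0],[0,0,0]],[-1,[-0.056,0.001,0],[0,0,0]],[-1,[-0.064,0.001,0],[0,0,0]],[-1,[-0.072,0.001,0],[0,0,0]],[-1,[-0.08,0.001,0],[0,0,0]]]'

```text
clock: 14.58
eef_pos: [0.4487, 0.0685, 0.0593]
ee_rot: [3.142, -0.0, 1.517]
force: [0.0, 2.2, 1.2]
width: 0.001
grip_force: 1.2
```

Emit:
apply_moves --moves '[[-1,[-0.005,0,0],[0,0,0]],[-1,[-0.01,0,0],[0,0,0]],[-1,[-0.015,0,0],[0,0,0]]]'

```text
clock: 14.95
eef_pos: [0.4478, 0.0537, 0.0592]
ee_rot: [-3.141, 0.0, 1.517]
force: [0.3, 1.6, 2.0]
width: -0.001
grip_force: 0.9
```

Emit:
apply_moves --moves '[[-1,[-0.004,0,0],[0,0,0]],[-1,[-0.008,0,0],[0,0,0]],[-1,[-0.01,0,0],[0,0,0]]]'

```text
clock: 15.32
eef_pos: [0.4473, 0.0437, 0.0593]
ee_rot: [-3.142, 0.0, 1.517]
force: [1.2, 1.2, 0.4]
width: -0.004
grip_force: 0.9
```

Emit:
apply_moves --moves '[[-1,[-0.002,0,0],[0,0,0]],[-1,[-0.004,0,0],[0,0,0]]]'

```text
clock: 15.58
eef_pos: [0.4471, 0.0399, 0.0593]
ee_rot: [3.142, -0.0, 1.517]
force: [0.6, 2.7, -0.1]
width: 0.002
grip_force: 0.9
```

Emit:
apply_moves --moves '[[-1,[-0.002,0,0],[0,0,0]],[-1,[-0.003,0,0],[0,0,0]]]'

```text
clock: 15.82
eef_pos: [0.4469, 0.0368, 0.0593]
ee_rot: [-3.142, 0.0, 1.517]
force: [0.8, 2.1, 0.5]
width: -0.0
grip_force: 0.9
```

Emit:
apply_moves --moves '[[-1,[-0.002,0,0],[0,0,0]],[-1,[-0.003,0,0],[0,0,0]]]'

```text
clock: 16.08
eef_pos: [0.4468, 0.0338, 0.0593]
ee_rot: [-3.142, 0.0, 1.517]
force: [0.5, 2.0, 0.4]
width: -0.004
grip_force: 1.0
```

Emit:
apply_moves --moves '[[-1,[-0.002,0,0],[0,0,0]],[-1,[-0.003,0,0],[0,0,0]]]'

```text
clock: 16.32
eef_pos: [0.4466, 0.0308, 0.0593]
ee_rot: [-3.142, 0.0, 1.517]
force: [-0.7, 1.0, 1.5]
width: 0.0
grip_force: 1.0
```

Emit:
apply_moves --moves '[[-1,[-0.002,0,0],[0,0,0]],[-1,[-0.002,0,0],[0,0,0]]]'

```text
clock: 16.58
eef_pos: [0.4464, 0.0286, 0.0592]
ee_rot: [-3.141, 0.0, 1.516]
force: [0.2, 1.3, 0.5]
width: 0.004
grip_force: 0.4
```

Emit:
apply_moves --moves '[[-1,[-0.002,0,0],[0,0,0]],[-1,[-0.003,0,0],[0,0,0]]]'

```text
clock: 16.82
eef_pos: [0.4467, 0.0272, 0.0594]
ee_rot: [3.141, -0.001, 1.518]
force: [-0.7, 8.1, 3.4]
width: -0.0
grip_force: 4.2
```

```bash
python3 -c "
from h import *
p,d=optics.capture('top');P=pts('top',d)
m=(P[...,2]>.046)&(P[...,2]<.125)&(P[...,0]>.4)&(P[...,0]<.5);Q=P[m]
for y in np.arange(-.125,.03,.005):
  s=Q[abs(Q[:,1]-y)<.0025]
  if len(s): print(y.round(3),s[:,0].min().round(3),s[:,0].max().round(3),s[:,2].max().round(3))
c=cv2.resize(p[235:305,280:385],None,fx=7,fy=7,interpolation=cv2.INTER_CUBIC);cv2.imwrite('pics/t6.png',c)"
```

```text
-0.12 0.429 0.429 0.049
-0.115 0.408 0.481 0.112
-0.11 0.402 0.481 0.115
-0.105 0.402 0.471 0.109
-0.1 0.411 0.471 0.108
-0.095 0.411 0.471 0.109
-0.09 0.41 0.471 0.109
-0.085 0.408 0.47 0.109
-0.08 0.41 0.47 0.11
-0.075 0.41 0.47 0.109
-0.07 0.41 0.473 0.109
-0.065 0.41 0.473 0.102
-0.06 0.41 0.473 0.113
-0.055 0.41 0.473 0.108
-0.05 0.413 0.473 0.107
-0.045 0.413 0.473 0.105
-0.04 0.415 0.473 0.107
-0.035 0.416 0.47 0.101
-0.03 0.418 0.47 0.102
-0.025 0.418 0.47 0.102
-0.02 0.421 0.469 0.094
```

View pics/t6.png

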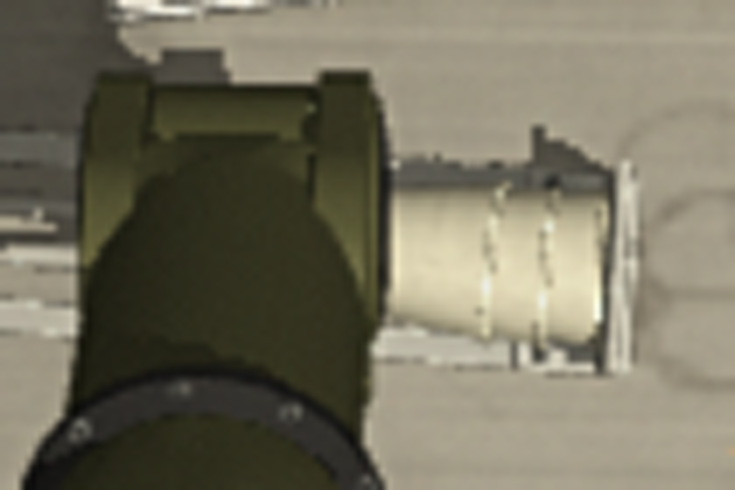

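The crop shows three rims at u≈490, 545 and 600, about 22–23 mm apart, with the last at the plate (615). The cups are nested, and the force is rising (8 N). A 1 mm nudge will confirm they're seated.

Emit:
apply_moves --moves '[[-1,[-0.001,0,0],[0,0,0]],[-1,[-0.001,0,0],[0,0,0]]]'

```text
clock: 17.12
eef_pos: [0.4468, 0.027, 0.0596]
ee_rot: [3.141, -0.002, 1.519]
force: [0.3, 8.9, 1.8]
width: -0.001
grip_force: 4.6
```

Emit:
apply_moves --moves '[[-1,[0.005,0,0],[0,0,0]],[-1,[0.02,0,0],[0,0,0]],[-1,[0.05,0,0],[0,0,0]],[-1,[0.08,0,0],[0,0,0]],[-1,[0.1,0,-0.04],[0,0,0]],[-1,[0.15,0,-0.1],[0,0,0]],[-1,[0.2,0,-0.15],[0,0,0]],[-1,[0.25,0,-0.15],[0,0,0]],[-1,[0.25,0,-0.15],[0,0,0]],[-1,[0.25,0,-0.15],[0,0,0]]]'

```text
clock: 18.38
eef_pos: [0.4592, 0.2748, 0.2087]
ee_rot: [-3.141, 0.001, 1.518]
force: [0.4, 0.4, -0.1]
width: -0.001
grip_force: 0.0
```

```bash
python3 -c "
from h import *
p,d=optics.capture('top');P=pts('top',d)
c=cv2.resize(p[170:310,225:425],None,fx=4,fy=4,interpolation=cv2.INTER_CUBIC);cv2.imwrite('pics/t7.png',c)
m=(P[...,2]>.05)&(P[...,2]<.125)&(P[...,0]>.4)&(P[...,0]<.5)&(P[...,1]<.15);print(P[m][:,1].max())
m=(P[...,2]>.03)&(P[...,0]>.55)&(P[...,0]<.7)&(abs(P[...,1]-.03)<.07);print(P[m].min(0),P[m].max(0))"
```

```text
0.12312072819427017
[ 0.58888119 -0.00531166  0.03116072] [0.65138502 0.06903914 0.07837415]
```

View pics/t7.png

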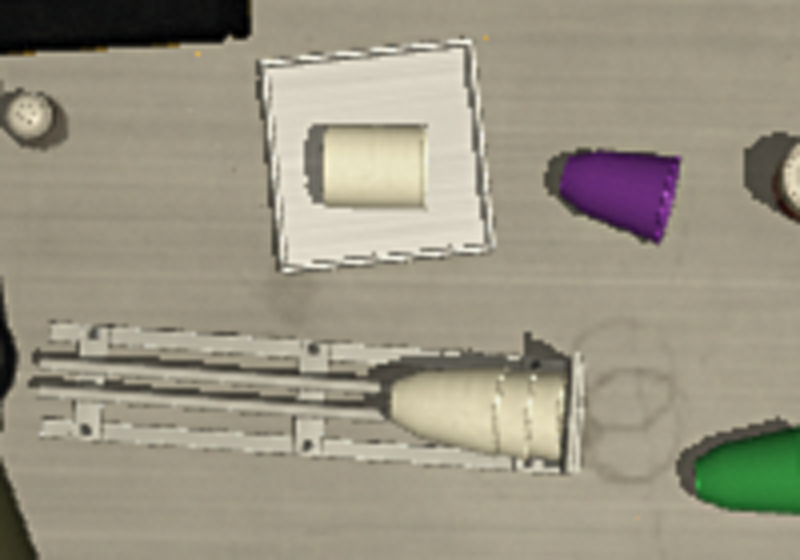

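The tub lies centred in the tray (375,165). The three cups are nested at the stop plate (480,410), and nothing else has moved. I'll hand the job in.

```bash
python3 -c "
from station import bot
print(bot.job_done())"
```

```text
the job is handed in; nothing more can be done
None
```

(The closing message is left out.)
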